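Batch carrier to the next status rail

ROBOT

A 6-joint arm with a two-finger parallel gripper is mounted at the origin on the work surface. World frame = base frame: x ahead of the robot, y to its left, z up, the work surface at z = 0. Lengths are in m, angles in rad, forces in N, time in s.
With the tool pointing down it reaches from about 0.375 to 0.975 m from the base axis. Payload 3.8 kg.
Tool frame: the origin (TCP) lies at the very end of the fingers, on their centre line; the grasp point (between the pads) lies 19 mm behind it (pinch_z is the distance from the TCP to the grasp point, in m); z points along the fingers, y is the direction in which the jaws open and shut (so a half turn about z gives the same grasp; the last joint's range is limited). The gripper opens to 85 mm and grips with 20 to 120 N. Pads are 22 mm wide; open, the fingers measure 114 mm over their backs; the gripper's body (76 mm by 85 mm) begins 54 mm behind the grasp point. The pads swing forward as they close: fully open they stand 13 mm farther back than shut.
Start: joints at [-1.247, 0.264, 1.604, -0, 1.274, -0.037], TCP at [0.238, -0.632, 0.231] pointing down, gripper open.
Joint ranges: [-2.63, 2.63], [-0.94, 2.18], [0.31, 2.57], [-1.31, 4.45], [0, 2.66], [-2.55, 2.55]. Speed limits (rad/s): [2.57, 2.57, 3.14, 3.14, 3.14, 3.14].

INTERFACE

Orientations are given as a unit quaternion [w, x, y, z].
In Python, from cell import * gives the robot as it stands. The module is installed in compiled form; this text tells all that it offers.
- The arm moves only by the tool carry_out, never from a script. Its arguments are lists of equal length, an entry for each row: "rot": the turn, a rotation vector about the world's x, y, z in degrees, a list of three; "slide": the shift along the world's x, y, z in cm, a list of three; "jaw": the closure, from 0 (fully open) to 1 (shut). A call has 1 to 20 rows; each row shifts and turns the pose as measured when the row begins; what a row does not reach is not made up. A row lasts 1/12 s, in which the tool goes at most 41.7 mm and 7.16 degrees, less where a joint would pass 70% of its speed; a pose out of reach is approached as far as the arm can. A call with a gripper value outside its range is refused whole. The fingers move at their own pace and stop on an object; "grip_force" is the grip in N (left out, the last holds). Time passes only in rows, so rows that do not move let the fingers close. It gives the time, the measured TCP pose, the force and the opening at its end, in the units of the state.
- observe(): the state, without advancing time (a new reading comes with each control period).
- grab_frame(name): name is "scene" or "top"; returns the picture (480x640x3 uint8, red, green, blue); there is no depth.
- get_calibration(name): a dict with "fx", "fy", "cx", "cy" (pixels), "xyz" and "attitude" of the camera in the world. Camera axes: x right, y down, z forward; pixel columns grow to the right and rows downward; lengths in m; the calibration is good to about 2 mm. A picture is of the moment at which its call begins. get_calibration takes no time and is no camera call.
- hand_in(): hands the job in, once; it reports no verdict.
The state is a dict: "t": time; "joint_pos": joint angles; "qd": joint speeds; "joint_torque": joint torques, N m; "tool_pos": TCP position; "orientation": TCP orientation; "ft_force": force on the tool from outside, world axes, zero at the start; "ft_torque": the same for the moment, N m; "grip_width": opening from 0.0 (shut) to 1.0 (fully open).
Only numpy, scipy, OpenCV 4.12 (cv2) and the standard library are available. Lean on these libraries where they do the work, as an engineer would, in place of code of your own. Each camera call takes 0.05 s, during which the arm holds its last target. There are 200 camera calls.

TASK

Take the batch carrier that hangs nearest the free end of the left rail off over that rail's end stop, thread it over the end stop of the right rail, then slide it gently along that rail until you feel the saddle clip, lift it over the clip's lip and leave it hanging upright, fully down in the saddle. The carrier must never bear on either rail with more than 30 N; leave the other carrier and everything else on the table where they are.

Things in the scene. Friction and masses are not known exactly. Their poses are not given: they have to be found in the camera images.
- carrier: Carrier to move, nearest the left rail's free end; rigid, about 0.13 kg. Origin: middle of the underside of its eye's top, the face resting on the bar; z up, y along the rail. mm: steel eye = closed rectangular loop, opening 24 (x) by 32 high (z 0 to -32), 20 long (y), outside 32 wide, z 5 to -37. Grey plate below: 4 (x) by 64 (y), z -37 to -117.
- grip (a point): Middle of that carrier's black grip block, 14 (x) by 24 (y) by 34 high (z 25 to 59 mm over the carrier's origin, this point at 42), on a 10 mm square stem; same axes as the carrier.
- carrier_b: A second, identical carrier (same origin and axes) on the left rail between the first one and the post, at least 80 mm from it between centres. Stays where it is.
- rail_a: Left rail stand, fixed. Origin: on the table under the middle of its base (120 in x, 240 in y, 12 high); z up, y along the bar. Level rigid bar, 16 wide (x -8 to 8), 8 high, top 175 over the table, held only by a post at its +y end (y 106 to 120, not above the bar top); the -y end is free, with an end stop. The bar passes through the carriers' eyes. mm.
- stop_a (a point): Middle of the top of the left rail's end stop: a rigid upright lip at the bar's free end (y -112 to -108 mm in the stand's frame), 16 mm wide, 10 mm above the bar top. A carrier comes off only over it, raised more than 10 and less than 24 mm from where it hangs.
- rail_b: Right rail stand, fixed: same origin and sizes as the left, but the post is at the -y end (y -106 to -120) and the free end at +y. On its bar is clamped a rigid steel saddle, its place unmeasured, to be found by feel or sight: centre between y = 34 and -54. Saddle: 31 long (y), bar wide; floor 4 above the bar top, 25 long, between two upright lips 3 thick, 8 above the bar top. mm.
- stop_b (a point): Middle of the top of the right rail's end stop: same lip, 10 mm above the bar top, at y 108 to 112 mm in that stand's frame. A carrier goes on over it, raised 10 to 24 mm above its hanging height. Seated in the saddle, a carrier's origin is 4 mm above the bar top, with 2.5 mm of play either way along y.
- tape_roll: Bystander: clear tape roll, 52 across, 22 high, lying on the right stand's base. Origin: centre of its underside.
- stamp: Bystander: rubber stamp with round wooden handle, 28 x 50, 54 high, on the table. Origin: centre of its underside.
- stapler: Bystander: black stapler 150 long, 54 high. Origin: centre of its underside.
- mug: Bystander: white mug 80 across, 90 high. Origin: centre of its underside.
- seal_pot: Bystander: black pot 70 across, 60 high, with blue strips. Origin: centre of its underside.

How it is judged:
On the way, in this order (a step that is already met when the one before it is completed fails the run):
1. the carrier is off the left rail, clear beyond its end stop (y of carrier in the frame of rail_a below -0.124 m), for 0.05 s.
2. the right rail's bar is through the carrier's eye, behind that rail's end stop (y of carrier in the frame of rail_b between -0.09 and 0.096 m and x of carrier in the frame of rail_b between -0.008 and 0.008 m and z of carrier in the frame of rail_b between 0.172 and 0.199 m), for 0.1 s.
At the end, for the whole second after the job is handed in: The carrier hangs released and still, upright within 0.07 rad, on the saddle's floor on the right rail: its origin 4 mm above the bar top within 1.6 mm, within 8 mm of the bar's centre line, y between -60 and +40 mm. The other carrier hangs within 15 mm of where it was (z of carrier in the frame of rail_b between 0.1774 and 0.1806 m and x of carrier in the frame of rail_b between -0.008 and 0.008 m and y of carrier in the frame of rail_b between -0.06 and 0.04 m and angle between carrier's own z axis and vertical below 0.07 rad and linear speed of carrier below 0.02 m/s and distance of carrier_b from where it was at the start of the episode below 0.015 m); the robot touches nothing.
It fails at once if the carrier bears on the left rail with more than 30 N (contact force between carrier and rail_a above 30 N).
It fails at once if the carrier bears on the right rail or its saddle with more than 30 N (contact force between carrier and rail_b above 30 N).
It fails at once if the other carrier is moved more than 15 mm (distance of carrier_b from where it was at the start of the episode above 0.015 m).
It fails at once if something else on the table is moved more than 20 mm (distance of any of tape_roll, stamp, stapler, mug, seal_pot from where it was at the start of the episode above 0.02 m).
It also fails if it takes over 58 s, if anything falls off the work surface, if the arm or the gripper's body presses on something with over 40 N, if the wrist force passes 120 N, or if a joint passes its speed limit or range.

## Working session

There is one attempt and no reset: what is moved stays moved. The work goes in short steps, Python scripts to look and compute and a tool call to move; the robot and the scene stay as the last step left them, time stands still between calls to the robot, and variables do not carry over. Pictures are saved under pics/ and viewed, about 8 in all and at most 12, crops included, and the job is handed in when it is done.

Besides the shell and the picture viewer there is one more tool, called after "Call:" as a command line: name --argument value ..., lists and objects as JSON in quotes. carry_out: Moves the arm, as the interface text tells. Its arguments: {"type":"object","properties":{"rot":{"type":"array"},"slide":{"type":"array"},"jaw":{"type":"array"},"grip_force":{"type":"number"}},"required":["rot","slide","jaw"]}

```bash
mkdir -p pics
python3 - <<'E'
from cell import *
import cv2
for n in("scene","top"):
    cv2.imwrite(f"pics/{n}0.png",grab_frame(n)[:,:,::-1]);print(n,get_calibration(n))
print(observe())
E
```

```text
scene {'fx': 519.611852565889, 'fy': 519.611852565889, 'cx': 317.0065518243557, 'cy': 228.30655910806624, 'xyz': array([ 1.12805333, -0.48425458,  1.00979909]), 'attitude': array([-0.31850779,  0.85303496,  0.38852513, -0.14118201])}
top {'fx': 452.7126955163776, 'fy': 452.7126955163776, 'cx': 319.33170810846775, 'cy': 247.6340625325922, 'xyz': array([ 0.42233011, -0.00294769,  1.33697874]), 'attitude': array([ 0.04138778, -0.70570811,  0.70620291, -0.03924999])}
{'t': 0.1, 'joint_pos': array([-1.24691638e+00,  2.64706748e-01,  1.60528855e+00,  1.41540561e-05,
        1.27371234e+00, -3.68939545e-02]), 'qd': array([ 0.00033163, -0.00079356, -0.00435461,  0.00026284, -0.00105083,
        0.00089145]), 'joint_torque': array([-4.73964265e-04, -5.16709542e+01, -3.68589270e+01,  3.56093199e-05,
        6.33563395e-03, -1.79807887e-05]), 'tool_pos': array([ 0.2380607 , -0.63088917,  0.23003944]), 'orientation': array([-1.04758997e-03,  9.83774166e-01,  1.79408114e-01, -1.44527049e-04]), 'ft_force': array([0.04562748, 0.0071665 , 0.24871241]), 'ft_torque': array([0.03240977, 0.0222619 , 0.02630093]), 'grip_width': 1.0015118277554536}
```

View pics/scene0.png

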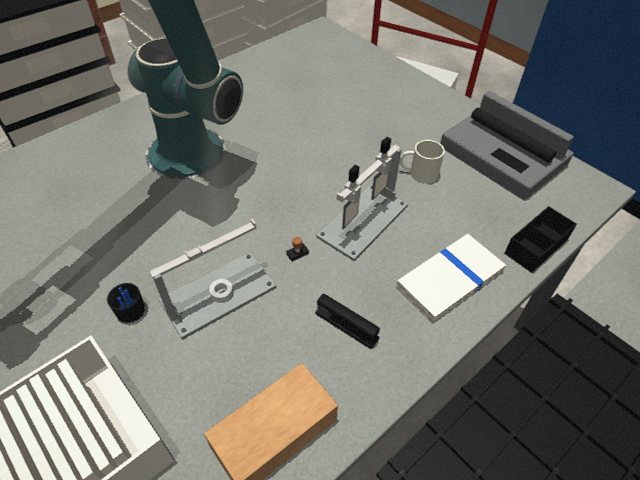

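View pics/top0.png

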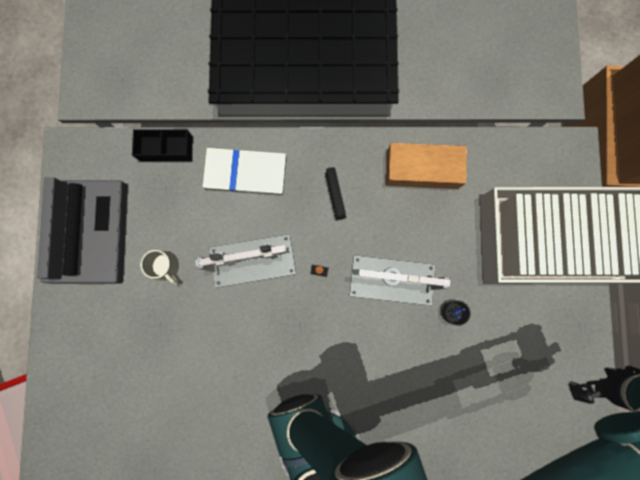

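The scene view shows the left rail with its carriers (grips near 353,174 and 385,145) and the right rail with its post at (157,272). The top view shows the left rail from (200,262) to (287,247) and the right rail from (350,275) to (447,283). Next I'll view enlarged crops.

Run:
```python
import cv2,numpy as np
t=cv2.imread("pics/top0.png");s=cv2.imread("pics/scene0.png")
a=cv2.resize(t[225:310,190:300],None,fx=3.6,fy=3.6,interpolation=2)
b=cv2.resize(t[225:310,345:455],None,fx=3.6,fy=3.6,interpolation=2)
c=cv2.resize(s[130:260,310:415],None,fx=2.2,fy=2.2,interpolation=2)
d=cv2.resize(s[210:340,145:280],None,fx=2.2,fy=2.2,interpolation=2)
m=np.zeros((600,800,3),np.uint8)
m[:306,:396]=a;m[:306,400:796]=b;m[310:596,:231]=c;m[310:596,400:697]=d
cv2.imwrite("pics/m.png",m)
```

```text
(no output)
```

View pics/m.png

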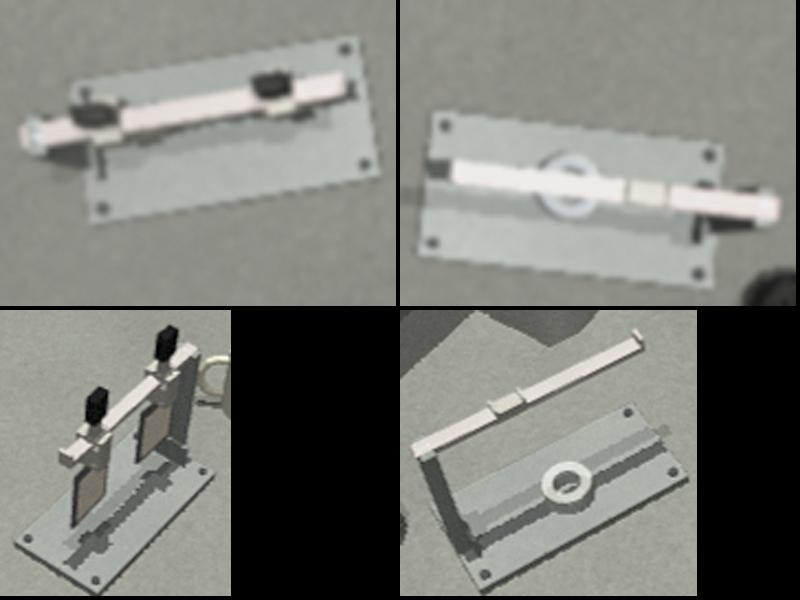

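```bash
cat > h.py <<'E'
import numpy as np
from cell import *
from scipy.optimize import least_squares
from scipy.spatial.transform import Rotation as R
C={n:get_calibration(n) for n in("scene","top")}
def proj(n,p):
    c=C[n];q=c["attitude"];r=R.from_quat([q[1],q[2],q[3],q[0]])
    v=r.inv().apply(np.atleast_2d(p)-c["xyz"])
    return np.c_[c["fx"]*v[:,0]/v[:,2]+c["cx"],c["fy"]*v[:,1]/v[:,2]+c["cy"]]
def onplane(n,uv,z):
    c=C[n];q=c["attitude"];r=R.from_quat([q[1],q[2],q[3],q[0]])
    d=r.apply([(uv[0]-c["cx"])/c["fx"],(uv[1]-c["cy"])/c["fy"],1]);return c["xyz"]+d*(z-c["xyz"][2])/d[2]
def W(P,l):
    l=np.atleast_2d(l).astype(float);c,s=np.cos(P[2]),np.sin(P[2])
    return np.c_[P[0]+c*l[:,0]-s*l[:,1],P[1]+s*l[:,0]+c*l[:,1],l[:,2]]
def loc(P,w):
    c,s=np.cos(P[2]),np.sin(P[2]);d=np.array(w[:2])-P[:2];return np.array([c*d[0]+s*d[1],-s*d[0]+c*d[1]])
E
python3 - <<'E'
from h import *
ta=lambda u,v:(u/3.6+190,v/3.6+225); tb=lambda u,v:((u-400)/3.6+345,v/3.6+225)
sa=lambda u,v:(u/2.2+310,(v-310)/2.2+130); sb=lambda u,v:((u-400)/2.2+145,(v-310)/2.2+210)
x,y=.06,.12
A=[("top",ta(75,85),(x,y,.012)),("top",ta(357,38),(x,-y,.012)),("top",ta(379,172),(-x,-y,.012)),("top",ta(92,222),(-x,y,.012)),
("scene",sa(15,543),(-x,-y,.012)),("scene",sa(98,594),(x,-y,.012)),("scene",sa(214,472),(x,y,.012)),("top",ta(346,85),(0,-.112,.185)),("scene",sa(65,455),(0,-.112,.183))]
B=[("top",tb(433,112),(x,y,.012)),("top",tb(722,145),(x,-y,.012)),("top",tb(712,287),(-x,-y,.012)),("top",tb(419,255),(-x,y,.012)),
("scene",sb(630,405),(-x,y,.012)),("scene",sb(688,480),(x,y,.012)),("scene",sb(482,592),(x,-y,.012)),("top",tb(452,172),(0,.112,.185)),("scene",sb(638,335),(0,.112,.183))]
for nm,K in(("A",A),("B",B)):
    f=lambda P:np.concatenate([proj(n,W(P,l))[0]-uv for n,uv,l in K])
    s=least_squares(f,[.45,.2 if nm=="A" else -.15,0.]);print(nm,s.x.tolist(),np.round(s.fun.reshape(-1,2),1).tolist());P=s.x
    if nm=="A":
        for n,uv,z in(("top",ta(272,73),.234),("top",ta(95,103),.234),("top",ta(281,105),.18),("scene",sa(101,391),.234),("scene",sa(169,329),.234),("scene",sa(96,408),.217)):
            print(n,np.round(onplane(n,uv,z),4),np.round(loc(P,onplane(n,uv,z)),4))
    else:
        for n,uv in(("top",tb(647,192)),("scene",sb(507,403))):print(n,np.round(loc(P,onplane(n,uv,.18)),4))
    for n in C:
        print(n,np.round(proj(n,W(P,[(0,-.112,.185),(0,.112,.185),(0,.12,.175),(0,-.12,.175)])),1).tolist())
E
```

```text
A [0.5365758358819352, 0.19774148640040629, 0.17331566160186407] [[-1.8, -1.2], [0.1, -2.1], [0.8, 0.7], [-0.6, 1.0], [-1.6, -0.9], [-0.8, -0.1], [0.1, -0.5], [-0.7, -1.5], [-0.8, 0.5]]
top [0.5547 0.1324 0.234 ] [ 0.0065 -0.0675]
top [0.5342 0.2526 0.234 ] [0.0071 0.0545]
top [0.5381 0.1323 0.18  ] [-0.0097 -0.0648]
scene [0.5493 0.1422 0.234 ] [ 0.003  -0.0569]
scene [0.5268 0.2634 0.234 ] [0.0017 0.0663]
scene [0.5515 0.1346 0.217 ] [ 0.0038 -0.0648]
scene [[338.8, 195.7], [394.5, 144.8], [395.8, 146.3], [336.4, 200.9]]
top [[285.4, 247.1], [198.9, 262.2], [196.9, 263.0], [288.8, 247.0]]
B [0.48013748538175655, -0.2126123090149943, -0.10841494137911485] [[-0.5, -1.3], [0.7, -1.7], [0.2, -0.1], [-0.7, -0.2], [-0.0, -1.5], [-0.3, -2.1], [-1.9, -0.1], [-0.1, -0.9], [-0.1, 0.4]]
top [-0.0013 -0.0276]
scene [ 0.0007 -0.0276]
scene [[153.8, 269.8], [253.0, 221.1], [256.6, 222.6], [151.2, 274.7]]
top [[447.2, 281.3], [359.3, 271.8], [355.9, 271.7], [449.3, 281.8]]
```

Fitted poses: rail A at (0.537, 0.198) with yaw 9.9°, and rail B at (0.480, -0.213) with yaw -6.2°. The carrier is at y_A≈-63 mm and the saddle at y_B≈-28 mm. I'll move above the grip.

Call:
carry_out --rot '[[0, 0, 0], [0, 0, 0], [0, 0, 0], [0, 0, 4.5], [0, 0, 4.5], [0, 0, 4.5], [0, 0, 4.5], [0, 0, 4.5], [0, 0, 4.5], [0, 0, 4.5], [0, 0, 4.5], [0, 0, 4.5], [0, 0, 4.5], [0, 0, 4.5], [0, 0, 4.5], [0, 0, 4.5], [0, 0, 4.5], [0, 0, 4.5], [0, 0, 4.5], [0, 0, 4.5]]' --slide '[[0, 0, 4], [0, 0, 4], [0, 0, 4], [1.5, 3.8, 0], [1.5, 3.8, 0], [1.5, 3.8, 0], [1.5, 3.8, 0], [1.5, 3.8, 0], [1.5, 3.8, 0], [1.5, 3.8, 0], [1.5, 3.8, 0], [1.5, 3.8, 0], [1.5, 3.8, 0], [1.5, 3.8, 0], [1.5, 3.8, 0], [1.5, 3.8, 0], [1.5, 3.8, 0], [1.5, 3.8, 0], [1.5, 3.8, 0], [1.5, 3.8, 0]]' --jaw '[0, 0, 0, 0, 0, 0, 0, 0, 0, 0, 0, 0, 0, 0, 0, 0, 0, 0, 0, 0]'

```text
t: 1.77
tool_pos: [0.4842, 0.03, 0.3419]
orientation: [-0.004, 0.643, 0.766, -0.006]
ft_force: [0.8, 0.0, -0.4]
grip_width: 1.003
```

Call:
carry_out --rot '[[0, 0, 0], [0, 0, 0], [0, 0, 0], [0, 0, 0], [0, 0, 0]]' --slide '[[2.2, 3.5, 0], [2.2, 3.5, 0], [2.2, 3.7, -2], [0, 0, -2], [0, 0, 0]]' --jaw '[0, 0, 0, 0, 0]'

```text
t: 2.18
tool_pos: [0.5477, 0.1431, 0.3026]
orientation: [-0.005, 0.637, 0.771, -0.005]
ft_force: [-0.0, -0.3, -1.0]
grip_width: 1.001
```

Run:
```python
from h import *
import cv2
s=grab_frame("scene")[:,:,::-1];t=grab_frame("top")[:,:,::-1];o=observe();print(o["tool_pos"],o["orientation"],o["ft_force"])
cv2.imwrite("pics/s1.png",s)
m=np.zeros((600,800,3),np.uint8)
m[:,:450]=cv2.resize(s[130:230,310:385],(450,600),interpolation=2)
m[:300,460:]=cv2.resize(t[215:290,230:315],(340,300),interpolation=2)
cv2.imwrite("pics/m1.png",m)
p=o["tool_pos"]
print(proj("scene",[p,p-[0,0,.1]]),proj("top",p))
```

```text
[0.54868128 0.14205787 0.30613622] [-0.0034376   0.63791605  0.77009112 -0.00331011] [0.23485671 0.65779465 0.32551388]
[[357.83957455 141.09122781]
 [354.88501501 175.94549158]] [[257.49207923 244.13095271]]
```

View pics/m1.png

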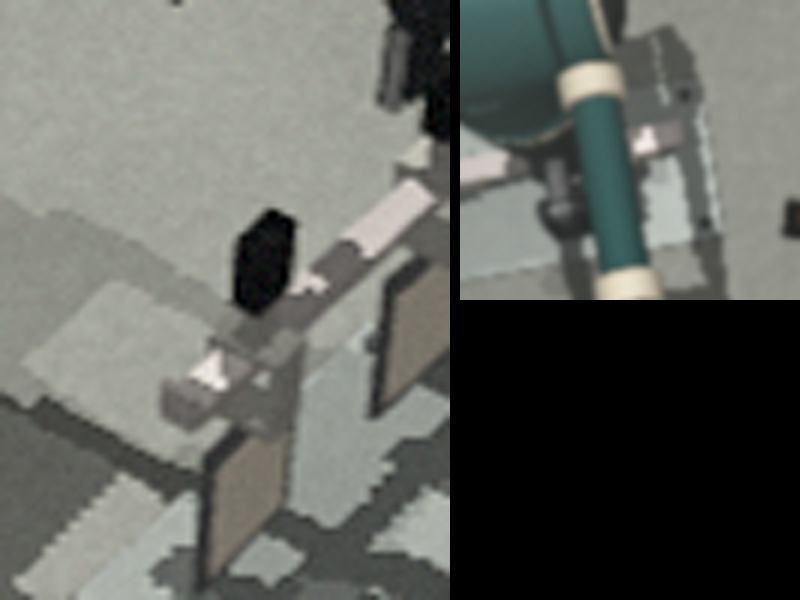

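```bash
cat >> h.py <<'E'
A=np.array([.5366,.1977,.1733]);B=np.array([.4801,-.2126,-.1084])
E
python3 - <<'E'
from h import *
import itertools
box=np.array(list(itertools.product((-.007,.007),(-.012,.012),(.025,.059))))
cr=lambda u,v:np.array((u/6+310,v/6+130))
bb=np.r_[cr(233,208),cr(297,315)]
pl=[(cr(205,590),(0,-.032,-.117)),(cr(205,455),(0,-.032,-.037)),(cr(290,510),(0.002,.032,-.117))]
def f(q,full=1):
    o=lambda l:proj("scene",W(A,np.atleast_2d(l)+[q[0],q[1],.175]))
    g=o(box);r=np.r_[g.min(0),g.max(0)]-bb
    return np.r_[r,np.concatenate([o(l)[0]-p for p,l in pl])] if full else r
for k in(0,1):
    s=least_squares(f,[0,-.06],kwargs=dict(full=k));print(s.x,np.round(s.fun,1))
    print(W(A,[*s.x,0]))
print(observe()["tool_pos"],observe()["t"])
E
```

```text
[ 0.00276485 -0.06157399] [-0.9 -1.   0.9  0.9]
[[0.54994087 0.13752507 0.        ]]
[ 0.00349992 -0.06099593] [-0.5 -1.   1.3  0.9 -1.5  0.5  0.   0.3  0.5 -0.9]
[[0.55056526 0.13822123 0.        ]]
[0.54868128 0.14205787 0.30613622] 2.2833
```

Call:
carry_out --rot '[[0, 0, -0.8], [0, 0, 0], [0, 0, 0], [0, 0, 0], [0, 0, 0], [0, 0, 0]]' --slide '[[0.1, -0.4, 0], [0, 0, -3], [0, 0, -3], [0, 0, -2.5], [0, 0, -2], [0, 0, 0]]' --jaw '[0, 0, 0, 0, 0, 0]'

```text
t: 2.78
tool_pos: [0.5537, 0.1304, 0.2107]
orientation: [0.004, 0.648, 0.761, 0.004]
ft_force: [-0.8, 0.2, -0.6]
grip_width: 1.0
```

Run:
```python
from h import *
import cv2
s=grab_frame("scene")[:,:,::-1];o=observe();print(o["tool_pos"],o["orientation"],o["ft_force"])
cv2.imwrite("pics/s2.png",cv2.resize(s[130:230,310:410],(600,600),interpolation=2))
```

```text
[0.55483456 0.13054397 0.21306773] [0.00454578 0.64829824 0.76135871 0.00465097] [-0.13061048 -1.02226843  1.23803815]
```

View pics/s2.png

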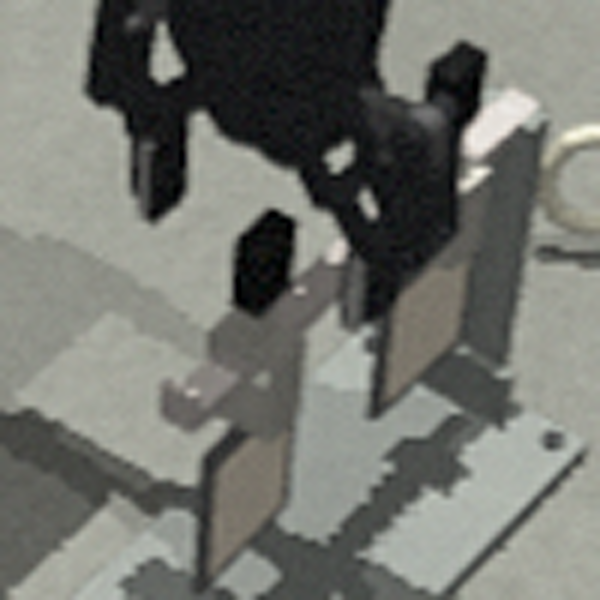

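The grip block (265,262) lies between the open fingers (155,180 and 370,280). I'll correct the remaining few millimetres.

Call:
carry_out --rot '[[0, 0, 0.7], [0, 0, 0], [0, 0, 0]]' --slide '[[-0.5, 0.75, -0.7], [0, 0, -0.7], [0, 0, 0]]' --jaw '[0, 0, 0]'

```text
t: 3.08
tool_pos: [0.5526, 0.137, 0.2047]
orientation: [0.007, 0.645, 0.764, 0.008]
ft_force: [0.1, 0.7, 0.4]
grip_width: 0.995
```

```bash
cat > st.py <<'E'
from h import *
import sys
o=observe();q=o["orientation"];p=o["tool_pos"];r=R.from_quat([q[1],q[2],q[3],q[0]]).as_matrix()
print("t",o["t"],"p",np.round(p,4),"F",np.round(o["ft_force"],1),"T",np.round(o["ft_torque"],2),"w",round(o["grip_width"],3))
print("jawyaw",round(np.arctan2(r[1,1],r[0,1])%np.pi,4),"z",np.round(r[:,2],4),"locA",np.round(loc(A,p),4),"locB",np.round(loc(B,p),4))
E
python3 st.py
```

```text
t 3.0833 p [0.5526 0.137  0.2047] F [0.1 0.7 0.4] T [-0.04  0.07 -0.08] w 0.995
jawyaw 0.1691 z [ 0.0222  0.0031 -0.9997] locA [ 0.0053 -0.0626] locB [0.0343 0.3554]
```

Call:
carry_out --rot '[[-0.2, 1.3, 0.2], [0, 0, 0], [0, 0, 0]]' --slide '[[-0.25, 0.1, -0.65], [0, 0, 0], [0, 0, 0]]' --jaw '[0, 0, 0]'

```text
t: 3.33
tool_pos: [0.5517, 0.1386, 0.2012]
orientation: [0.001, 0.643, 0.766, 0.001]
ft_force: [0.1, 1.4, -0.1]
grip_width: 1.003
```

```bash
python3 st.py
```

```text
t 3.3333 p [0.5517 0.1386 0.2012] F [ 0.1  1.4 -0.1] T [ 0.    0.04 -0.01] w 1.003
jawyaw 0.1734 z [ 2.9e-03  4.0e-04 -1.0e+00] locA [ 0.0046 -0.0608] locB [0.0331 0.3569]
```

Call:
carry_out --rot '[[0, 0, 0], [0, 0, 0], [0, 0, 0], [0, 0, 0], [0, 0, 0], [0, 0, 0], [0, 0, 0], [0, 0, 0], [0, 0, 0]]' --slide '[[0, 0, 0], [0, 0, 0], [0, 0, 0], [0, 0, 0], [0, 0, 0], [0, 0, 0], [0, 0, 0], [0, 0, 0], [0, 0, 0]]' --jaw '[0.4, 0.6, 0.7, 0.75, 0.8, 0.85, 0.9, 1, 1]' --grip_force 25

```text
t: 4.08
tool_pos: [0.5511, 0.1389, 0.202]
orientation: [0.0, 0.643, 0.766, 0.0]
ft_force: [-0.7, -0.1, 0.7]
grip_width: 0.165
```

```bash
python3 st.py
```

```text
t 4.0833 p [0.5511 0.1389 0.202 ] F [-0.7 -0.1  0.7] T [-0.04  0.1   0.02] w 0.165
jawyaw 0.174 z [ 9.e-04 -0.e+00 -1.e+00] locA [ 0.0041 -0.0604] locB [0.0325 0.3571]
```

Call:
carry_out --rot '[[0, 0, 0], [0, 0, 0], [0, 0, 0], [0, 0, 0], [0, 0, 0]]' --slide '[[0, 0, 0], [0, 0, 0.6], [0, 0, 0.6], [0, 0, 0.6], [0, 0, 0]]' --jaw '[1, 1, 1, 1, 1]' --grip_force 45

```text
t: 4.5
tool_pos: [0.5509, 0.1388, 0.2205]
orientation: [0.0, 0.643, 0.766, -0.0]
ft_force: [0.2, 0.1, -1.6]
grip_width: 0.161
```

```bash
python3 st.py
```

```text
t 4.5 p [0.5509 0.1388 0.2205] F [ 0.2  0.1 -1.6] T [-0.01 -0.01  0.05] w 0.161
jawyaw 0.1739 z [ 1.e-04 -3.e-04 -1.e+00] locA [ 0.0039 -0.0605] locB [0.0324 0.357 ]
```

Call:
carry_out --rot '[[0, 0, 0], [0, 0, 0], [0, 0, 0], [0, 0, 0], [0, 0, 0]]' --slide '[[-0.15, -0.03, -0.1], [0.14, -0.8, 0], [0.14, -0.8, 0], [0.14, -0.8, 0], [0, 0, 0]]' --jaw '[1, 1, 1, 1, 1]'

```text
t: 4.92
tool_pos: [0.5541, 0.1122, 0.2198]
orientation: [0.001, 0.642, 0.766, 0.0]
ft_force: [0.8, -0.4, -1.5]
grip_width: 0.159
```

```bash
python3 st.py
```

```text
t 4.9167 p [0.5541 0.1122 0.2198] F [ 0.8 -0.4 -1.5] T [ 0.01 -0.05 -0.04] w 0.159
jawyaw 0.1754 z [ 1.4e-03 -8.0e-04 -1.0e+00] locA [ 0.0025 -0.0872] locB [0.0384 0.3309]
```

Call:
carry_out --rot '[[0, 0, 0], [0, 0, 0], [0, 0, 0], [0, 0, 0], [0, 0, 0], [0, 0, 0], [0, 0, 0], [0, 0, 0]]' --slide '[[0.14, -0.8, 0], [0.14, -0.8, 0], [0.14, -0.8, 0], [0.14, -0.8, 0], [0.14, -0.8, 0], [0.17, -1, 0], [0.17, -1, 0], [0, 0, 0]]' --jaw '[1, 1, 1, 1, 1, 1, 1, 1]'

```text
t: 5.58
tool_pos: [0.5652, 0.0439, 0.219]
orientation: [0.001, 0.643, 0.766, -0.001]
ft_force: [-0.3, 0.5, -1.4]
grip_width: 0.16
```

```bash
python3 st.py;python3 - <<'E'
from h import *
print(W(B,[(0,.16,0),(0,.085,0),(0,-.0276,0)]))
import cv2
s=grab_frame("scene")[:,:,::-1]
cv2.imwrite("pics/s3.png",cv2.resize(s[130:260,280:410],(600,600),interpolation=2))
E
```

```text
t 5.5833 p [0.5652 0.0439 0.219 ] F [-0.3  0.5 -1.4] T [0.02 0.03 0.01] w 0.16
jawyaw 0.1733 z [ 1.0e-04 -1.7e-03 -1.0e+00] locA [ 0.0017 -0.1564] locB [0.0569 0.2642]
[[ 0.49741005 -0.05353912  0.        ]
 [ 0.48929597 -0.12809891  0.        ]
 [ 0.47711402 -0.240038    0.        ]]
```

View pics/s3.png

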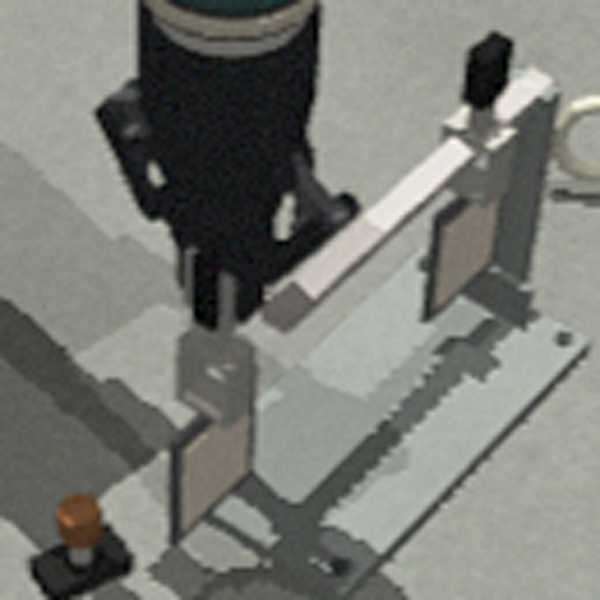

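The carrier is clear of rail A with the eye visible at (215,370). Next I'll move to the pre-entry point at rail B.

Call:
carry_out --rot '[[0, 0, -2.7], [0, 0, -2.7], [0, 0, -2.7], [0, 0, -2.7], [0, 0, -2.7], [0, 0, -2.7], [0, 0, 0], [0, 0, 0]]' --slide '[[-1.1, -1.6, 0], [-1.1, -1.6, 0], [-1.1, -1.6, 0], [-1.1, -1.6, 0], [-1.1, -1.6, 0], [-1.1, -1.5, 0], [0, 0, 0], [0, 0, 0]]' --jaw '[1, 1, 1, 1, 1, 1, 1, 1]'

```text
t: 6.3
tool_pos: [0.497, -0.0514, 0.2193]
orientation: [-0.0, 0.749, 0.663, 0.002]
ft_force: [0.2, 0.5, -2.2]
grip_width: 0.152
```

```bash
python3 st.py;python3 - <<'E'
from h import *
import cv2
s=grab_frame("scene")[:,:,::-1];t=grab_frame("top")[:,:,::-1]
cv2.imwrite("pics/top4.png",t)
cv2.imwrite("pics/s4f.png",s)
m=np.zeros((600,800,3),np.uint8)
m[:,:480]=cv2.resize(s[175:275,230:310],(480,600),interpolation=2)
m[:330,485:]=cv2.resize(t[230:310,330:405],(315,330),interpolation=2)
cv2.imwrite("pics/s4.png",m)
E
```

```text
t 6.3 p [ 0.497  -0.0514  0.2193] F [ 0.2  0.5 -2.2] T [ 0.01 -0.02  0.  ] w 0.152
jawyaw 3.0198 z [ 0.0019  0.0026 -1.    ] locA [-0.082  -0.2386] locB [-0.0006  0.1621]
```

View pics/s4.png

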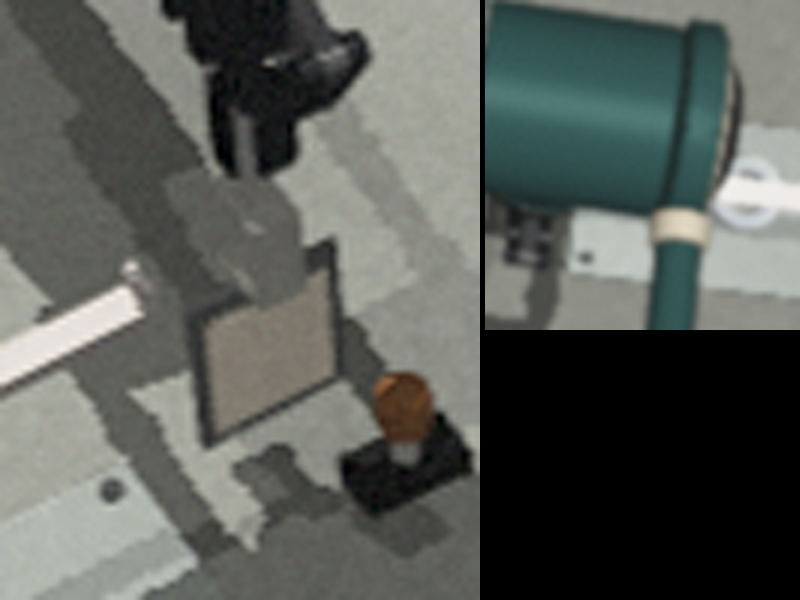

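Run:
```python
from h import *
cr=lambda p:np.round((proj("scene",p)-[230,175])*6)
for x in(-.008,.008):
    print("bar top edge",x,cr(W(B,[(x,.108,.175),(x,.04,.175)])).tolist(),"bottom",cr(W(B,[(x,.112,.167)])).tolist(),"lip top",cr(W(B,[(x,.112,.185),(x,.108,.185)])).tolist())
P=np.array([.497,-.0514,-.1218]);z=.219-.202+.175
print("plate x=+2 corners",cr(W(P,[(.002,y,z+h) for y in(-.032,.032) for h in(-.037,-.117)])).tolist())
print("eye top",cr(W(P,[(x,y,z+.005) for x in(-.016,.016) for y in(-.01,.01)])).tolist())
print("dx1mm",(cr(W(B,[(.01,.1,.175)]))-cr(W(B,[(.0,.1,.175)]))).tolist())
import cv2
s=cv2.imread("pics/s4f.png")
for c in(231,238,245):print(c,[(r,int(s[r].tolist()[c][1])) for r in range(216,246)])
```

```text
bar top edge -0.008 [[119.0, 286.0], [-50.0, 369.0]] bottom [[131.0, 296.0]] lip top [[126.0, 263.0], [117.0, 268.0]]
bar top edge 0.008 [[142.0, 314.0], [-28.0, 399.0]] bottom [[154.0, 324.0]] lip top [[149.0, 291.0], [140.0, 295.0]]
plate x=+2 corners [[190.0, 312.0], [205.0, 449.0], [339.0, 239.0], [347.0, 377.0]]
eye top [[209.0, 178.0], [257.0, 155.0], [255.0, 233.0], [303.0, 209.0]]
dx1mm [[14.0, 17.0]]
231 [(216, 106), (217, 139), (218, 145), (219, 170), (220, 165), (221, 168), (222, 162), (223, 163), (224, 164), (225, 165), (226, 168), (227, 169), (228, 170), (229, 164), (230, 164), (231, 186), (232, 215), (233, 224), (234, 225), (235, 226), (236, 226), (237, 230), (238, 191), (239, 85), (240, 107), (241, 158), (242, 170), (243, 164), (244, 167), (245, 165)]
238 [(216, 95), (217, 96), (218, 96), (219, 95), (220, 102), (221, 94), (222, 98), (223, 97), (224, 107), (225, 135), (226, 90), (227, 101), (228, 157), (229, 229), (230, 225), (231, 226), (232, 227), (233, 228), (234, 224), (235, 120), (236, 92), (237, 124), (238, 170), (239, 168), (240, 166), (241, 169), (242, 165), (243, 160), (244, 167), (245, 167)]
245 [(216, 93), (217, 99), (218, 93), (219, 97), (220, 99), (221, 95), (222, 95), (223, 90), (224, 116), (225, 207), (226, 226), (227, 225), (228, 223), (229, 224), (230, 225), (231, 192), (232, 86), (233, 91), (234, 91), (235, 97), (236, 96), (237, 93), (238, 94), (239, 95), (240, 88), (241, 101), (242, 146), (243, 144), (244, 174), (245, 172)]
```

Run:
```python
from h import *
import cv2
s=cv2.imread("pics/s4f.png")
c=s[195:255,245:295];f=10
m=cv2.resize(c,None,fx=f,fy=f,interpolation=2);m=cv2.convertScaleAbs(m,alpha=1.6)
P=np.array([.497,-.0514,-.1218]);z=.192
cr=lambda p:((proj("scene",p)-[245,195])*f).astype(int)
def loop(pts,col):cv2.polylines(m,[cr(W(P,pts)).reshape(-1,1,2)],True,col,1)
for y,col in((-.01,(0,0,255)),(.01,(0,255,0))):
    loop([(x,y,z+h) for x,h in((-.016,.005),(.016,.005),(.016,-.037),(-.016,-.037))],col)
    loop([(x,y,z+h) for x,h in((-.012,0),(.012,0),(.012,-.032),(-.012,-.032))],col)
loop([(0.002,y,z+h) for y,h in((-.032,-.037),(.032,-.037),(.032,-.117),(-.032,-.117))],(255,0,0))
cv2.imwrite("pics/s5.png",m)
```

```text
(no output)
```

View pics/s5.png

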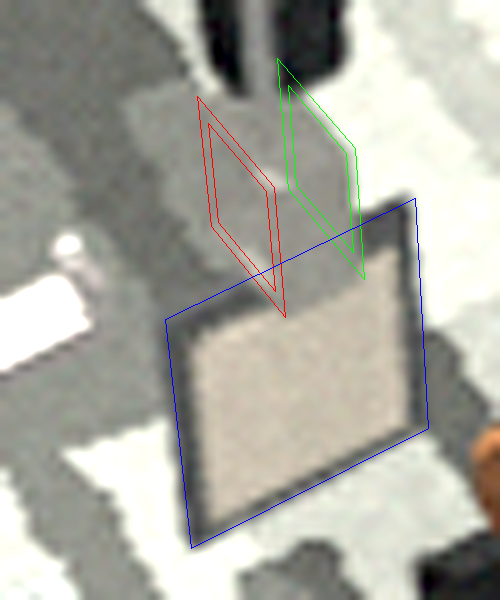

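The overlay fits the carrier, and rail B's bar model matches to within 1 mm. I'll thread it over the stop.

Call:
carry_out --rot '[[0, 0, 0.8], [0, 0, 0], [0, 0, 0], [0, 0, 0], [0, 0, 0], [0, 0, 0]]' --slide '[[0, -0.8, 0], [-0.09, -0.8, 0], [-0.09, -0.8, 0], [-0.09, -0.8, 0], [-0.09, -0.8, 0], [0, 0, 0]]' --jaw '[1, 1, 1, 1, 1, 1]'

```text
t: 6.9
tool_pos: [0.496, -0.0903, 0.2194]
orientation: [-0.001, 0.741, 0.671, 0.002]
ft_force: [0.2, -0.6, -1.4]
grip_width: 0.15
```

```bash
python3 st.py
```

```text
t 6.9 p [ 0.496  -0.0903  0.2194] F [ 0.2 -0.6 -1.4] T [-0.02  0.02 -0.  ] w 0.15
jawyaw 3.0421 z [ 0.0027  0.0039 -1.    ] locA [-0.0896 -0.2767] locB [0.0026 0.1233]
```

Call:
carry_out --rot '[[-0.2, 0.2, -0.5], [0, 0, 0], [0, 0, 0], [0, 0, 0], [0, 0, 0], [0, 0, 0], [0, 0, 0], [0, 0, 0]]' --slide '[[-0.25, 0, 0], [0, 0, 0], [-0.09, -0.8, 0], [-0.09, -0.8, 0], [-0.09, -0.8, 0], [-0.09, -0.8, 0], [-0.09, -0.8, 0], [0, 0, 0]]' --jaw '[1, 1, 1, 1, 1, 1, 1, 1]'

```text
t: 7.57
tool_pos: [0.4881, -0.1346, 0.2193]
orientation: [-0.0, 0.745, 0.667, -0.0]
ft_force: [-0.1, -0.4, -2.0]
grip_width: 0.158
```

```bash
python3 st.py
```

```text
t 7.5667 p [ 0.4881 -0.1346  0.2193] F [-0.1 -0.4 -2. ] T [-0.02 -0.05  0.08] w 0.158
jawyaw 3.032 z [-1.2e-03  2.0e-04 -1.0e+00] locA [-0.105 -0.319] locB [-0.0004  0.0784]
```

Call:
carry_out --rot '[[0, 0, 0], [0, 0, 0], [0, 0, 0], [0, 0, 0], [0, 0, 0], [0, 0, 0], [0, 0, 0], [0, 0, 0], [0, 0, 0]]' --slide '[[-0.09, -0.8, 0], [-0.09, -0.8, 0], [-0.09, -0.8, 0], [-0.09, -0.8, 0], [-0.09, -0.8, 0], [-0.09, -0.8, 0], [0, 0, -0.7], [0, 0, -0.7], [0, 0, 0]]' --jaw '[1, 1, 1, 1, 1, 1, 1, 1, 1]'

```text
t: 8.32
tool_pos: [0.482, -0.1895, 0.2043]
orientation: [-0.0, 0.746, 0.666, -0.0]
ft_force: [-0.2, 0.8, -1.1]
grip_width: 0.159
```

```bash
python3 st.py
```

```text
t 8.3167 p [ 0.482  -0.1895  0.2043] F [-0.2  0.8 -1.1] T [ 0.   -0.   -0.01] w 0.159
jawyaw 3.0292 z [-3.e-04  2.e-04 -1.e+00] locA [-0.1205 -0.372 ] locB [-0.0006  0.0232]
```

Call:
carry_out --rot '[[0, 0, 0], [0, 0, 0], [0, 0, 0], [0, 0, 0], [0, 0, 0], [0, 0, 0]]' --slide '[[0, 0, 0.1], [-0.03, -0.3, 0], [-0.03, -0.3, 0], [-0.03, -0.3, 0], [-0.03, -0.3, 0], [0, 0, 0]]' --jaw '[1, 1, 1, 1, 1, 1]'

```text
t: 8.82
tool_pos: [0.4804, -0.2009, 0.2042]
orientation: [-0.001, 0.745, 0.667, -0.0]
ft_force: [-0.4, -0.7, -2.3]
grip_width: 0.157
```

Call:
carry_out --rot '[[0, 0, 0], [0, 0, 0], [0, 0, 0], [0, 0, 0]]' --slide '[[-0.02, -0.2, 0], [-0.02, -0.2, 0], [-0.01, -0.1, 0], [0, 0, 0]]' --jaw '[1, 1, 1, 1]'

```text
t: 9.15
tool_pos: [0.4801, -0.2067, 0.2048]
orientation: [-0.001, 0.745, 0.667, -0.0]
ft_force: [-0.2, -0.1, -1.2]
grip_width: 0.154
```

```bash
python3 st.py
```

```text
t 9.15 p [ 0.4801 -0.2067  0.2048] F [-0.2 -0.1 -1.2] T [ 0.05  0.   -0.02] w 0.154
jawyaw 3.0314 z [-0.0013  0.0011 -1.    ] locA [-0.1253 -0.3886] locB [-0.0006  0.0059]
```

Call:
carry_out --rot '[[0, 0, 0], [0, 0, 0], [0, 0, 0], [0, 0, 0]]' --slide '[[-0.01, -0.15, 0], [-0.01, -0.15, 0], [-0.01, -0.15, 0], [0, 0, 0]]' --jaw '[1, 1, 1, 1]'

```text
t: 9.48
tool_pos: [0.4799, -0.2117, 0.2048]
orientation: [-0.001, 0.745, 0.667, -0.0]
ft_force: [0.7, 0.6, -1.4]
grip_width: 0.157
```

Call:
carry_out --rot '[[0, 0, 0], [0, 0, 0], [0, 0, 0]]' --slide '[[-0.01, -0.15, 0], [-0.01, -0.15, 0], [0, 0, 0]]' --jaw '[1, 1, 1]'

```text
t: 9.73
tool_pos: [0.4798, -0.2125, 0.2048]
orientation: [-0.003, 0.745, 0.667, 0.002]
ft_force: [-0.0, 0.5, -1.1]
grip_width: 0.158
```

```bash
python3 st.py
```

```text
t 9.7333 p [ 0.4798 -0.2125  0.2048] F [-0.   0.5 -1.1] T [-0.02 -0.03 -0.02] w 0.158
jawyaw 3.0308 z [-0.0011  0.0063 -1.    ] locA [-0.1267 -0.3943] locB [-0.0003  0.0001]
```

Call:
carry_out --rot '[[0, 0, 0], [0, 0, 0], [0, 0, 0]]' --slide '[[-0.01, -0.15, 0], [-0.01, -0.15, 0], [-0.01, -0.15, 0]]' --jaw '[1, 1, 1]'

```text
t: 9.98
tool_pos: [0.4797, -0.213, 0.2049]
orientation: [-0.006, 0.745, 0.667, 0.005]
ft_force: [1.1, 5.5, 0.7]
grip_width: 0.154
```

```bash
python3 st.py
```

```text
t 9.9833 p [ 0.4797 -0.213   0.2049] F [1.1 5.5 0.7] T [ 1.21 -0.09 -0.04] w 0.154
jawyaw 3.0302 z [-8.000e-04  1.500e-02 -9.999e-01] locA [-0.1268 -0.3947] locB [-0.0003 -0.0004]
```

Contact felt at y_B≈0, so the saddle centre is at about -25.5 mm, which agrees with vision. I'll back off, straighten and lift.

Call:
carry_out --rot '[[0, 0, 0], [-0.9, 0, 0], [0, 0, 0], [0, 0, 0], [0, 0, 0]]' --slide '[[0.03, 0.3, 0], [0, 0, 0], [0, 0, 0.5], [0, 0, 0.5], [0, 0, 0]]' --jaw '[1, 1, 1, 1, 1]'

```text
t: 10.4
tool_pos: [0.4798, -0.2113, 0.2155]
orientation: [0.002, 0.745, 0.667, -0.003]
ft_force: [0.2, 0.8, -1.6]
grip_width: 0.155
```

```bash
python3 st.py
```

```text
t 10.4 p [ 0.4798 -0.2113  0.2155] F [ 0.2  0.8 -1.6] T [-0.02 -0.08  0.02] w 0.155
jawyaw 3.0311 z [-0.0016 -0.006  -1.    ] locA [-0.1265 -0.3931] locB [-0.0005  0.0012]
```

Call:
carry_out --rot '[[0.35, 0, 0], [0, 0, 0], [0, 0, 0], [0, 0, 0], [0, 0, 0], [0, 0, 0]]' --slide '[[-0.06, -0.6, 0], [-0.07, -0.65, 0], [-0.07, -0.65, 0], [-0.06, -0.6, 0], [0, 0, 0], [0, 0, 0]]' --jaw '[1, 1, 1, 1, 1, 1]'

```text
t: 10.9
tool_pos: [0.4771, -0.2408, 0.2165]
orientation: [0.001, 0.745, 0.667, -0.001]
ft_force: [-0.6, 0.2, -1.0]
grip_width: 0.154
```

```bash
python3 st.py
```

```text
t 10.9 p [ 0.4771 -0.2408  0.2165] F [-0.6  0.2 -1. ] T [0.04 0.02 0.01] w 0.154
jawyaw 3.0304 z [-2.0e-04 -1.7e-03 -1.0e+00] locA [-0.1342 -0.4217] locB [ 0.0001 -0.0284]
```

Call:
carry_out --rot '[[0, 0, 0], [0, 0, 0], [0, 0, 0]]' --slide '[[0.03, 0.28, 0], [0, 0, 0], [0, 0, 0]]' --jaw '[1, 1, 1]'

```text
t: 11.15
tool_pos: [0.4771, -0.2381, 0.2159]
orientation: [-0.0, 0.746, 0.666, -0.001]
ft_force: [-0.5, 0.3, -1.5]
grip_width: 0.16
```

```bash
python3 st.py
```

```text
t 11.15 p [ 0.4771 -0.2381  0.2159] F [-0.5  0.3 -1.5] T [-0.01 -0.01 -0.05] w 0.16
jawyaw 3.0291 z [-1.e-03 -9.e-04 -1.e+00] locA [-0.1338 -0.419 ] locB [-0.0003 -0.0256]
```

Call:
carry_out --rot '[[0, 0, 0], [0, 0, 0], [0, 0, 0], [0, 0, 0]]' --slide '[[0, 0, -0.4], [0, 0, -0.2], [0, 0, -0.15], [0, 0, 0]]' --jaw '[1, 1, 1, 1]'

```text
t: 11.48
tool_pos: [0.477, -0.237, 0.2074]
orientation: [-0.0, 0.745, 0.667, -0.001]
ft_force: [-0.5, 0.5, -1.5]
grip_width: 0.156
```

```bash
python3 st.py
```

```text
t 11.4833 p [ 0.477  -0.237   0.2074] F [-0.5  0.5 -1.5] T [-0.    0.01  0.06] w 0.156
jawyaw 3.0304 z [-1.3e-03 -5.0e-04 -1.0e+00] locA [-0.1336 -0.418 ] locB [-0.0004 -0.0246]
```

Below lip height with no contact, so it is inside the saddle. I'll lower it the last bit.

Call:
carry_out --rot '[[0, 0, 0], [0, 0, 0], [0, 0, 0], [0, 0, 0]]' --slide '[[0, -0.05, -0.05], [0, 0, -0.1], [0, 0, -0.1], [0, 0, 0]]' --jaw '[1, 1, 1, 1]'

```text
t: 11.82
tool_pos: [0.4772, -0.2375, 0.2065]
orientation: [0.0, 0.745, 0.667, -0.001]
ft_force: [-0.0, 0.7, -1.2]
grip_width: 0.159
```

```bash
python3 st.py
```

```text
t 11.8167 p [ 0.4772 -0.2375  0.2065] F [-0.   0.7 -1.2] T [-0.05  0.01  0.05] w 0.159
jawyaw 3.0309 z [-9.e-04 -9.e-04 -1.e+00] locA [-0.1335 -0.4185] locB [-0.0002 -0.0251]
```

Call:
carry_out --rot '[[0, 0, 0], [0, 0, 0], [0, 0, 0]]' --slide '[[0, 0, -0.1], [0, 0, -0.1], [0, 0, 0]]' --jaw '[1, 1, 1]'

```text
t: 12.07
tool_pos: [0.4777, -0.2378, 0.2063]
orientation: [0.001, 0.745, 0.667, -0.0]
ft_force: [-0.0, 1.0, -2.1]
grip_width: 0.159
```

```bash
python3 st.py
```

```text
t 12.0667 p [ 0.4777 -0.2378  0.2063] F [-0.   1.  -2.1] T [-0.04 -0.    0.  ] w 0.159
jawyaw 3.0309 z [ 7.0e-04 -1.8e-03 -1.0e+00] locA [-0.1331 -0.4188] locB [ 0.0004 -0.0253]
```

Call:
carry_out --rot '[[0, 0, 0], [0, 0, 0]]' --slide '[[0, 0, -0.15], [0, 0, -0.15]]' --jaw '[1, 1]'

```text
t: 12.23
tool_pos: [0.478, -0.238, 0.206]
orientation: [0.001, 0.745, 0.667, -0.0]
ft_force: [-4.7, 2.6, 12.5]
grip_width: 0.156
```

```bash
python3 st.py
```

```text
t 12.2333 p [ 0.478 -0.238  0.206] F [-4.7  2.6 12.5] T [ 0.5   1.05 -0.01] w 0.156
jawyaw 3.0308 z [ 0.0017 -0.0023 -1.    ] locA [-0.1328 -0.419 ] locB [ 0.0007 -0.0254]
```

Seated at exactly the predicted height (0.206). I'll relax the push, release and retreat upward.

Call:
carry_out --rot '[[0, 0, 0], [0, 0, 0], [0, 0, 0], [0, 0, 0], [0, 0, 0], [0, 0, 0], [0, 0, 0], [0, 0, 0]]' --slide '[[0, 0, 0.05], [0, 0, 0], [0, 0, 0], [0, 0, 0], [0, 0, 0], [0, 0, 0], [0, 0, 0], [0, 0, 0]]' --jaw '[1, 1, 0.8, 0.7, 0.6, 0.4, 0.2, 0.2]' --grip_force 25

```text
t: 12.9
tool_pos: [0.4786, -0.2383, 0.2055]
orientation: [0.002, 0.745, 0.667, 0.0]
ft_force: [0.4, 0.3, 0.5]
grip_width: 0.796
```

```bash
python3 st.py
```

```text
t 12.9 p [ 0.4786 -0.2383  0.2055] F [0.4 0.3 0.5] T [ 0.06 -0.03 -0.01] w 0.796
jawyaw 3.0307 z [ 0.0029 -0.0028 -1.    ] locA [-0.1323 -0.4195] locB [ 0.0013 -0.0257]
```

Call:
carry_out --rot '[[0, 0, 0], [0, 0, 0], [0, 0, 0], [0, 0, 0], [0, 0, 0], [0, 0, 0], [0, 0, 0], [0, 0, 0], [0, 0, 0], [0, 0, 0], [0, 0, 0], [0, 0, 0], [0, 0, 0]]' --slide '[[0, 0, 1], [0, 0, 2], [0, 0, 3], [0, 0, 3], [0, 0, 3], [0, -3, 2], [0, -3, 0], [0, -3, 0], [0, -3, 0], [0, -3, 0], [0, 0, 0], [0, 0, 0], [0, 0, 0]]' --jaw '[0.2, 0.2, 0.2, 0.2, 0.2, 0.2, 0.2, 0.2, 0.2, 0.2, 0.2, 0.2, 0.2]'

```text
t: 13.98
tool_pos: [0.4765, -0.3932, 0.3635]
orientation: [0.006, 0.744, 0.668, 0.0]
ft_force: [-0.7, -0.5, -0.0]
grip_width: 0.799
```

```bash
python3 st.py;python3 - <<'E'
from h import *
import cv2
s=grab_frame("scene")[:,:,::-1].copy()
m=cv2.resize(s[160:340,130:280],(1500//2,900),interpolation=2) if 0 else cv2.resize(s[190:310,140:280],(700,600),interpolation=2)
f=5;P=W(B,(0,-.0257,0))[0];P=np.array([P[0],P[1],B[2]]);z=.179
cr=lambda p:((proj("scene",p)-[140,190])*f).astype(int)
def loop(pts,col):cv2.polylines(m,[cr(W(P,pts)).reshape(-1,1,2)],True,col,1)
loop([(0.002,y,z+h) for y,h in((-.032,-.037),(.032,-.037),(.032,-.117),(-.032,-.117))],(255,0,0))
loop([(x,y,z+.059) for x,y in((-.007,-.012),(.007,-.012),(.007,.012),(-.007,.012))],(0,0,255))
loop([(x,.01,z+h) for x,h in((-.016,.005),(.016,.005),(.016,-.037),(-.016,-.037))],(0,255,0))
cv2.imwrite("pics/s6.png",m)
E
```

```text
t 13.9833 p [ 0.4765 -0.3932  0.3635] F [-0.7 -0.5 -0. ] T [ 0.03 -0.02  0.07] w 0.799
jawyaw 3.034 z [ 0.0088 -0.0088 -0.9999] locA [-0.1611 -0.5717] locB [ 0.0159 -0.1799]
```

View pics/s6.png

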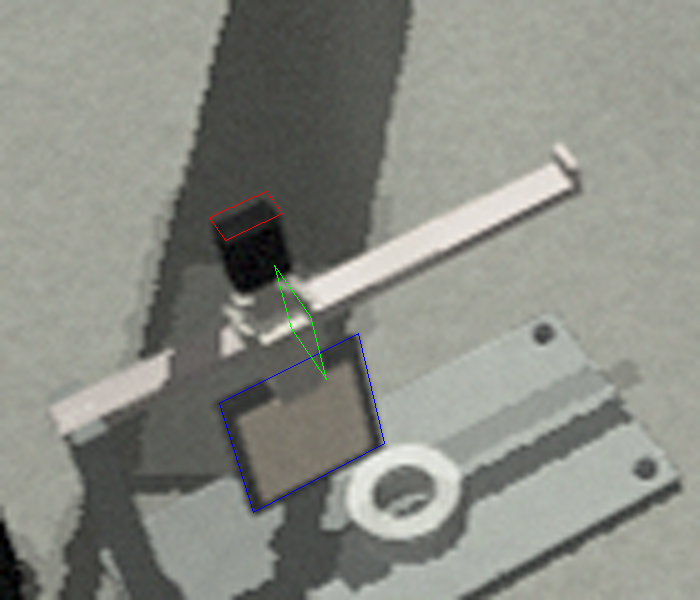

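```bash
python3 -c "
from cell import *
print(hand_in())"
```

```text
the job is handed in; nothing more can be done
None
```

The carrier is hanging in the right rail's saddle and I've handed the job in at about 14 s of the 58 s allowed. No verdict was reported.

- **Moves:** I gripped the carrier, lifted it about 18 mm off the left rail and took it over that rail's end stop. I then threaded it over the right rail's stop and slid it until it touched the saddle clip. After that I lifted it over the lip, lowered it to the floor, released it and backed away.
- **Saddle position:** contact with the clip put the saddle centre at about y = -25.5 mm. The cameras had given -27.6 mm, a 2 mm difference. I used the contact value.
- **Forces:** the highest wrist readings I saw were 5.5 N sideways at the clip and about 14 N pressing onto the floor. Forces were read only at the end of each move, so brief peaks in between would not show.
- **Seating:** it touched down with the tool at 0.206 m, exactly 4 mm above its height when it rested on the left rail, which matches the saddle floor.
- **Last picture:** the carrier is upright and matches the seated model to about one pixel (about 2 mm). The gripper is well clear and its force reading is near zero.
- **Not checked:** the other carrier and the rest of the table were outside the last crop. I felt no unexpected contact with anything there.

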